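# Put the red match ball on the shelf trophy

### The job

Build up the little ball trophy on the round dark walnut plinth: first stand the grey grip cone upright in the middle of the plinth, wide end down, then slip the brass collar over the cone's nose so that it sits level on the cone's shoulder, then take the scuffed red ball out of the bowl and set it on the collar. Last, put the yellow practice ball on the cork ring in the bowl in its place. Set each thing down gently without dropping it, let go of it before you fetch the next, and leave the bails and the clip where they are.

Things in the scene. Friction and masses are not known exactly. Their poses are not given: they have to be found in the camera images.
- plinth: Target. Round dark walnut plinth, 100 mm across and 25 mm high, with a flat cream disc (72 mm across, flush) let into its top; fixed to the shelf. Origin at the centre of its underside, z up; its top is 25 mm above the origin.
- bowl: Target. Shallow blue ceramic bowl, fixed: 164 mm across the rim, 36 mm high, wall and floor 6 mm. A cork ring (52 mm outside, 34 mm inside, 8 mm high) is glued to the middle of its floor; a ball seated on it has its centre 41 mm above the bowl's origin. Origin at the centre of its underside, z up. The red ball sits in it at the start.
- cone: Loose. Grey hard silicone bat-grip cone, standing wide end down, 80 mm high, about 0.18 kg. Foot 66 mm across, sides tapering from 60 mm across at 8 mm height to 46 mm at 66 mm height, where there is a flat level shoulder; above it a nose 24 mm across, narrowing to 18 mm, rises 14 mm more. Origin at the centre of its underside, z up along its axis.
- collar: Loose. Plain brass collar (short tube) lying flat on the shelf: 50 mm outside, 34 mm inside, 28 mm high, about 0.12 kg. Seated, its underside rests on the cone's shoulder around the nose, 66 mm above the cone's underside. Origin at the centre of its underside, z up.
- red: Loose. Scuffed dark red junior match ball with a pale seam, 64 mm across, about 0.13 kg. Starts on the cork ring in the bowl. Origin at its centre (its axes mean nothing). Seated on the collar, its centre is 55 mm above the collar's underside.
- yellow: Loose. Yellow hard plastic practice ball, 64 mm across, about 0.07 kg. Starts on a separate low cork ring (54 mm outside, 34 mm inside, 10 mm high) that is fixed to the shelf and keeps it from rolling; its centre is then 37 mm above the shelf. Origin at its centre (its axes mean nothing).
- bails_a: Leave alone. Two pale bails (turned wooden rods 110 mm long, 19 mm thick at the fattest) lying side by side, held together by a blue band; 110 x 38 x 19 mm, loose. Origin at the centre of the underside, x along the bails, z up.
- bails_b: Leave alone. Two pale bails (turned wooden rods 110 mm long, 19 mm thick at the fattest) lying side by side, held together by a green band; 110 x 38 x 19 mm, loose, off to the robot's right. Origin at the centre of the underside, x along the bails, z up.
- clip: Leave alone. Steel spring clip on a 45 mm square dark steel foot, pinching one pale bail upright; 124 mm high in all, loose. It stands off to the robot's left. Origin at the centre of its underside, z up.
Things that resemble listed ones, but are neither listed nor needed, are in the scene too. Of the things shaped like the yellow, the yellow one is meant. Of the things that look like the bowl, take the one that is farthest to the robot's left at the start.

How it is judged:
By the outcome, as a careful person would: the job done as asked, in the order asked, and still so for the second after the job is handed in, with the robot touching nothing.
It also fails if it takes over 120 s, if anything falls off the work surface, if the arm or the gripper's body presses on something with over 40 N, if the wrist force passes 120 N, or if a joint passes its speed limit or range.

### The arm

A 6-joint arm with a two-finger parallel gripper is mounted at the origin on the work surface. World frame = base frame: x ahead of the robot, y to its left, z up, the work surface at z = 0. Lengths are in m, angles in rad, forces in N, time in s.
With the tool pointing down it reaches from about 0.35 to 0.85 m from the base axis. Payload 8.1 kg.
Tool frame: the origin (TCP) lies at the very end of the fingers, on their centre line; the grasp point (between the pads) lies 19 mm behind it; z points along the fingers, y is the line along which they close (so a half turn about z gives the same grasp; the last joint's range is limited). The gripper opens to 93 mm and grips with 3 to 60 N. Pads are 15 mm wide; open, the fingers measure 128 mm over their backs; the gripper's body (75 mm by 188 mm) begins 65 mm behind the grasp point.
Start: joints at [1.178, 0.13, 1.488, -0, 1.523, -0.085], TCP at [0.182, 0.572, 0.219] pointing down, gripper open.
Joint ranges: [-2.96, 2.96], [-0.89, 2.26], [0.02, 2.5], [-1.34, 4.48], [0, 2.73], [-2.66, 2.66]. Speed limits (rad/s): [2.39, 2.39, 2.79, 3.14, 3.14, 3.14].

### API

Orientations are given as a rotation vector (axis times angle).
In Python, from plant import robot gives the robot as it stands.
- The arm moves only by the tool play_rows, never from a script. Its argument "deltas" is one flat list of numbers, 5 for each row, row after row: the shift along the tool's x, y, z in mm, then the turn about the tool's z in degrees, then the finger opening in mm, from 0 to 93. A call has 1 to 10 rows; each row shifts and turns the commanded pose from where the row before left it, along the tool's axes as they then stand; what a row does not reach is not made up. A row lasts 1/12 s, in which the tool goes at most 41.7 mm and 7.16 degrees, less where a joint would pass 70% of its speed; a pose out of reach is approached as far as the arm can. A call with a gripper value outside its range is refused whole. The fingers move at their own pace and stop on an object; "newtons" is the grip in N (left out, the last holds). Time passes only in rows, so rows that do not move let the fingers close. It gives the time, the measured TCP pose, the force, the opening and the grip force at its end, in the units of the state.
- robot.read_state(): the state, without advancing time (a new reading comes with each control period).
- robot.read_camera(name): name is "scene" or "top"; returns a dict with "pixels" (384x512x3 uint8, blue, green, red), "mtx" (3x3 intrinsics, pixels), "D" ([k1, k2, p1, p2, k3] as OpenCV has them; the pictures are not rectified), "eye" and "rotation" of the camera in the world. Camera axes: x right, y up, looking along -z (the intrinsics and any distortion apply to the point x, -y, -z); pixel columns grow to the right and rows downward; lengths in m; the calibration is good to about 2 mm. A picture is of the moment at which its call begins. There is no depth.
- robot.close_job(): hands the job in; it is judged then, once.
The state is a dict: "t": time; "q": joint angles; "dq": joint speeds; "joint_torque": joint torques, N m; "tool_pos": TCP position; "orientation": TCP orientation; "force": force on the tool from outside, world axes, zero at the start; "wrist_torque": the same for the moment, N m; "opening": finger opening in m; "gripper_force": force on a finger pad.
Only numpy, scipy, OpenCV 4.12 (cv2) and the standard library are available. Lean on these libraries where they do the work, as an engineer would, in place of code of your own. Each camera call takes 0.05 s, during which the arm holds its last target. There are 200 camera calls.

## Working session

There is one attempt and no reset: what is moved stays moved. The work goes in short steps, Python scripts to look and compute and a tool call to move; the robot and the scene stay as the last step left them, time stands still between calls to the robot, and variables do not carry over. Pictures are saved under pics/ and viewed, at most 14 in all, crops included, and the job is handed in when it is done.

Besides the shell and the picture viewer there is one more tool, called after "Request:" as name(argument=value, ...) on one line, values as JSON. play_rows: Moves the arm, as the interface text tells. Its arguments: {"type":"object","properties":{"deltas":{"type":"array"},"newtons":{"type":"number"}},"required":["deltas"]}

```bash
mkdir -p pics; ls; cat > h.py <<'E'
import numpy as np, cv2
from plant import robot
def snap(name, fn=None):
    c=robot.read_camera(name)
    if fn: cv2.imwrite('pics/'+fn,c['pixels'])
    return c
def ray(c,u,v):
    p=cv2.undistortPoints(np.array([[[u,v]]],float),np.array(c['mtx']),np.array(c['D'])).ravel()
    return np.array(c['eye']),np.array(c['rotation'])@np.array([p[0],-p[1],-1.])
def atz(c,u,v,z):
    e,d=ray(c,u,v); return e+d*(z-e[2])/d[2]
def proj(c,P):
    P=np.atleast_2d(P).astype(float); q=(P-np.array(c['eye']))@np.array(c['rotation'])
    q=q*[1,-1,-1]
    return cv2.projectPoints(q,np.zeros(3),np.zeros(3),np.array(c['mtx']),np.array(c['D']))[0].reshape(-1,2)
def tri(pairs):
    A=np.zeros((3,3));b=np.zeros(3)
    for c,u,v in pairs:
        e,d=ray(c,u,v); d=d/np.linalg.norm(d); M=np.eye(3)-np.outer(d,d); A+=M;b+=M@e
    return np.linalg.solve(A,b)
def circ(P,r,n=36):
    t=np.linspace(0,2*np.pi,n); return np.c_[P[0]+r*np.cos(t),P[1]+r*np.sin(t),np.full(n,P[2])]
E
python3 - <<'E'
from h import *
import pickle
d={}
for n in ('scene','top'):
    c=snap(n); d[n]=c
    cv2.imwrite(f'pics/{n}0.png',cv2.resize(c['pixels'],(800,600),interpolation=cv2.INTER_CUBIC))
    print(n,c['eye'],np.round(c['rotation'],3).tolist(),c['mtx'],c['D'])
pickle.dump(d,open('c0.pkl','wb'))
print(robot.read_state())
E
```

```text
pics
scene [1.02417323 0.7527478  0.80806595] [0.279, 1.077, 2.446] [[360.53075406   0.         252.83066688]
 [  0.         360.53075406 189.18070369]
 [  0.           0.           1.        ]] [0.02108603 0.         0.         0.         0.        ]
top [0.46779657 0.00467682 1.24854424] [0.111, -0.083, -1.593] [[426.4746962    0.         264.49945992]
 [  0.         426.4746962  193.91240664]
 [  0.           0.           1.        ]] [-0.16484898  0.          0.          0.          0.        ]
{'t': 0.1, 'q': array([ 1.17757614e+00,  1.31096795e-01,  1.48917431e+00,  2.21012155e-05,
        1.52299015e+00, -8.53880038e-02]), 'dq': array([-5.22148034e-04, -4.27265801e-05, -2.36778625e-03, -3.13011501e-03,
        8.98627882e-05, -9.68447800e-04]), 'joint_torque': array([ 1.73035049e-03, -5.61341643e+01, -4.93095267e+01,  7.70716975e-02,
        2.90563493e-02, -3.75582965e-05]), 'tool_pos': array([0.18156269, 0.57133156, 0.21768352]), 'orientation': array([-4.81572316e-01, -3.10404035e+00,  2.53778310e-03]), 'force': array([0.19958485, 0.60185189, 0.77644338]), 'wrist_torque': array([-0.0112612 ,  0.05762176,  0.01484672]), 'gripper_force': 0.0, 'opening': 0.09297042197668713}
```

View pics/scene0.png

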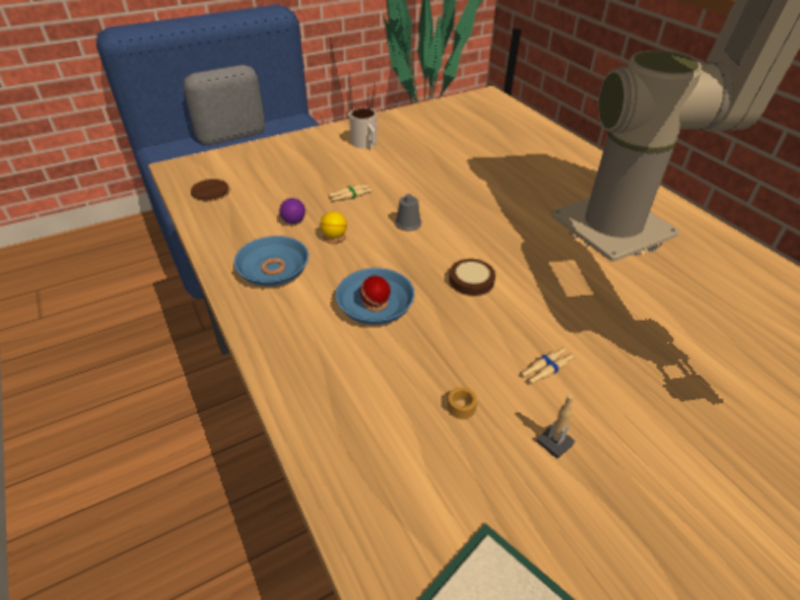

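View pics/top0.png

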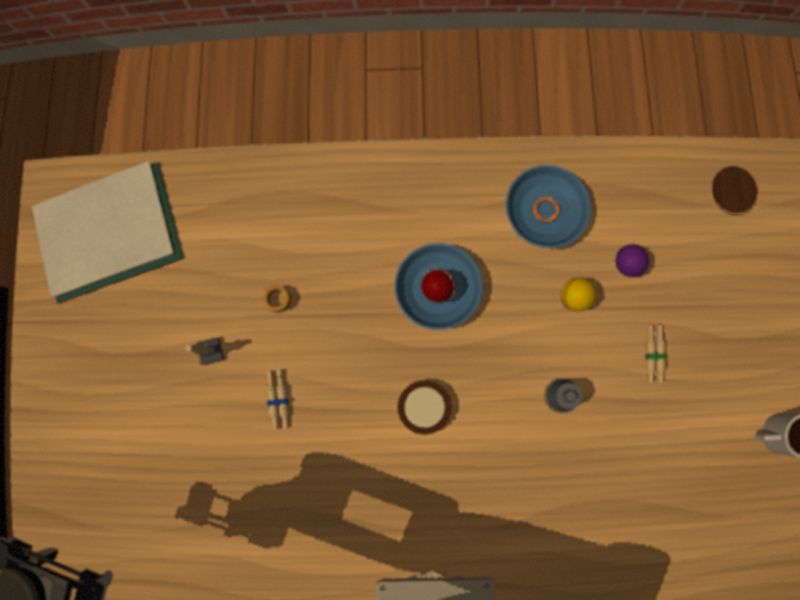

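The scene shows the target bowl with the red ball at top-view (439,286), the plinth at (424,407), the cone at (563,395), the collar at (278,298) and the yellow ball at (579,294). The empty bowl at (549,207) is the decoy, since it is further right. The rotation is a rotation vector, so I'll fix that in the helper, then measure and overlay the result.

```bash
sed -i "s/np.array(c\['rotation'\])/R(c)/g" h.py; echo "def R(c): return cv2.Rodrigues(np.array(c['rotation'],float))[0]" >> h.py
cat > m.py <<'E'
from h import *
import pickle
d=pickle.load(open('c0.pkl','rb')); T=d['top'];S=d['scene']
s=lambda p:((p[0]+.5)*.64-.5,(p[1]+.5)*.64-.5)
picks={'plinth':((424.5,407),(473,272.5),.025),'bowl':((439.5,286),(374.5,293),.036),'red':((437.5,286),(376,290),.041),'yellow':((579,294.5),(333,225.5),.037),'collar':((278,298),(461.5,396),.028),'cone':((571,396),(408.5,198),.08)}
for k,(a,b,z) in picks.items():
    print(k,np.round(atz(T,*s(a),z),4),np.round(atz(S,*s(b),z),4),np.round(tri([(T,*s(a)),(S,*s(b))]),4))
E
python3 m.py
python3 - <<'E'
from m import *
# crops at 5x: top cone, top collar, scene cone, scene collar, etc, one montage 800x600
def crop(c,u,v,w=52,h=39,k=5):
    u,v=s((u,v)); x=int(u-w//2);y=int(v-h//2)
    im=cv2.resize(c['pixels'][y:y+h,x:x+w],None,fx=k,fy=k,interpolation=cv2.INTER_CUBIC); print(x,y); return im
L=[(T,566,396),(T,278,298),(T,424,407),(S,408,212),(S,461,402),(S,473,276),(T,579,294),(S,333,226),(S,375,293)]
I=[crop(*l) for l in L]
cv2.imwrite('pics/m0.png',np.vstack([np.hstack(I[i:i+3]) for i in (0,3,6)]))
E
```

```text
plinth [0.4283 0.0089 0.025 ] [0.4279 0.0159 0.025 ] [0.4264 0.0104 0.0206]
bowl [ 0.6486 -0.0242  0.036 ] [ 0.6504 -0.0155  0.036 ] [ 0.6483 -0.0235  0.0291]
red [ 0.648  -0.0204  0.041 ] [ 0.6459 -0.0172  0.041 ] [ 0.6467 -0.0195  0.0399]
yellow [ 0.6262 -0.2814  0.037 ] [ 0.6291 -0.2712  0.037 ] [ 0.6261 -0.2825  0.0292]
collar [0.6353 0.2773 0.028 ] [0.635  0.2826 0.028 ] [0.6344 0.2793 0.0241]
cone [ 0.4418 -0.2483  0.08  ] [ 0.4486 -0.2318  0.08  ] [ 0.44   -0.25    0.0674]
plinth [0.4283 0.0089 0.025 ] [0.4279 0.0159 0.025 ] [0.4264 0.0104 0.0206]
bowl [ 0.6486 -0.0242  0.036 ] [ 0.6504 -0.0155  0.036 ] [ 0.6483 -0.0235  0.0291]
red [ 0.648  -0.0204  0.041 ] [ 0.6459 -0.0172  0.041 ] [ 0.6467 -0.0195  0.0399]
yellow [ 0.6262 -0.2814  0.037 ] [ 0.6291 -0.2712  0.037 ] [ 0.6261 -0.2825  0.0292]
collar [0.6353 0.2773 0.028 ] [0.635  0.2826 0.028 ] [0.6344 0.2793 0.0241]
cone [ 0.4418 -0.2483  0.08  ] [ 0.4486 -0.2318  0.08  ] [ 0.44   -0.25    0.0674]
336 234
151 171
245 241
234 116
268 238
276 157
344 168
186 125
213 168
```

View pics/m0.png

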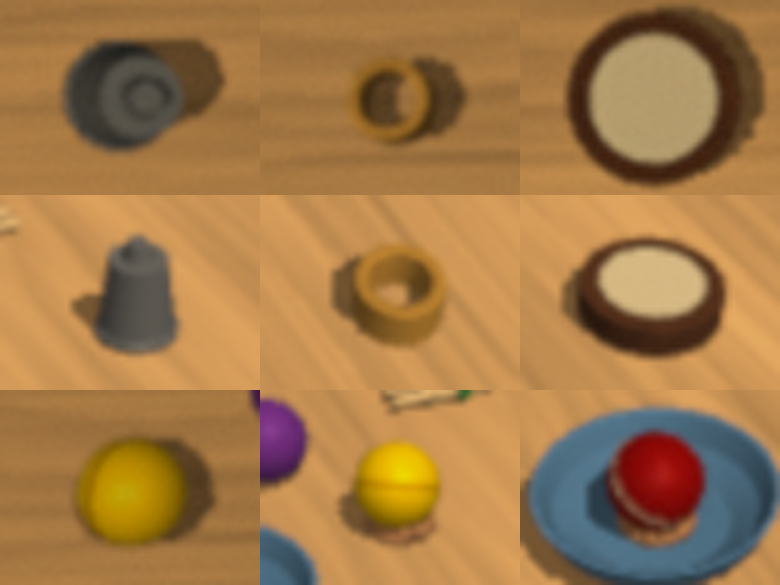

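The crops agree with the picks: cream disc at top (271.2,260.2) and scene (302,174). The two cameras disagree by about 6 mm in y, so I'll use the gripper as a reference above the cone.

Request:
play_rows(deltas=[0,0,0,-5.9,93,0,0,0,-5.9,93,0,0,0,-5.9,93,-35,-15,0,0,93,-35,-15,0,0,93,-35,-15,0,0,93,-35,-15,0,0,93,-35,-15,0,0,93,-35,-15,0,0,93,-35,-15,0,0,93], newtons=20)

```text
t: 0.93
tool_pos: [0.4282, 0.4659, 0.2181]
orientation: [0.002, -3.141, 0.001]
force: [0.5, -0.3, -1.0]
opening: 0.0928
gripper_force: 0.0
```

Request:
play_rows(deltas=[0,-36,0,0,93,0,-36,0,0,93,0,-36,0,0,93,0,-36,0,0,93,0,-36,0,0,93,0,-36,0,0,93,0,-36,0,0,93,0,-36,0,0,93,0,-36,0,0,93,0,-36,0,0,93])

```text
t: 1.77
tool_pos: [0.4267, 0.1055, 0.2183]
orientation: [0.002, -3.141, 0.0]
force: [1.4, -1.0, -0.3]
opening: 0.0932
gripper_force: 0.0
```

Request:
play_rows(deltas=[0,-36,0,0,93,0,-36,0,0,93,0,-36,0,0,93,0,-36,0,0,93,0,-36,0,0,93,0,-36,0,0,93,0,-36,0,0,93,0,-36,0,0,93,0,-32,15,0,93,0,0,15,0,93])

```text
t: 2.6
tool_pos: [0.4275, -0.2182, 0.189]
orientation: [0.004, 3.14, -0.005]
force: [-0.5, 0.6, -0.2]
opening: 0.0931
gripper_force: 0.0
```

```bash
python3 - <<'E'
from m import *
d2={n:snap(n) for n in ('scene','top')}; pickle.dump(d2,open('c1.pkl','wb'))
st=robot.read_state(); print(st['tool_pos'],st['orientation'],st['q'])
p=np.array(st['tool_pos']); Rt=cv2.Rodrigues(st['orientation'])[0]
I=[]
for n in d2:
    c=d2[n]; pts=[p+Rt@[0,y,0] for y in (-.0465,0,.0465)]; q=proj(c,pts); print(n,q)
    u,v=q[1].astype(int); x0=u-40;y0=v-60
    im=cv2.resize(c['pixels'][y0:y0+110,x0:x0+80],None,fx=5,fy=5,interpolation=cv2.INTER_CUBIC); print(x0,y0)
    for a in q: cv2.circle(im,tuple(((a-[x0,y0]+.5)*5).astype(int)),2,(0,255,0),-1)
    I.append(im)
cv2.imwrite('pics/g1.png',np.hstack(I))
E
```

```text
plinth [0.4283 0.0089 0.025 ] [0.4279 0.0159 0.025 ] [0.4264 0.0104 0.0206]
bowl [ 0.6486 -0.0242  0.036 ] [ 0.6504 -0.0155  0.036 ] [ 0.6483 -0.0235  0.0291]
red [ 0.648  -0.0204  0.041 ] [ 0.6459 -0.0172  0.041 ] [ 0.6467 -0.0195  0.0399]
yellow [ 0.6262 -0.2814  0.037 ] [ 0.6291 -0.2712  0.037 ] [ 0.6261 -0.2825  0.0292]
collar [0.6353 0.2773 0.028 ] [0.635  0.2826 0.028 ] [0.6344 0.2793 0.0241]
cone [ 0.4418 -0.2483  0.08  ] [ 0.4486 -0.2318  0.08  ] [ 0.44   -0.25    0.0674]
[ 0.42560447 -0.21306852  0.18549757] [-2.71789569e-03 -3.13682543e+00 -5.02295823e-03] [-5.72024370e-01 -1.87667919e-01  1.86072550e+00  1.20417881e-04
  1.47427258e+00 -2.14109975e+00]
scene [[263.62529685  95.80131697]
 [270.25449272 101.46894521]
 [277.20871458 107.41175048]]
230 41
top [[378.97619813 260.24444037]
 [360.62563198 260.88783365]
 [342.10705859 261.48873023]]
320 200
```

View pics/g1.png

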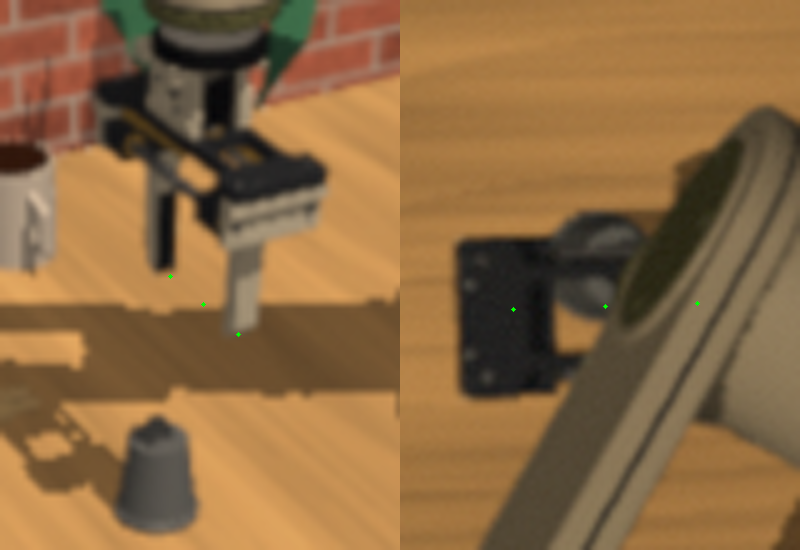

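```bash
python3 - <<'E' | tail -12
from m import *
d2=pickle.load(open('c1.pkl','rb'))
st=robot.read_state();p=np.array(st['tool_pos']); Rt=cv2.Rodrigues(st['orientation'])[0]
for nm,(x,y) in {'front left(x+,in)':(-7.5,46.5),'front mid(x+,out)':(-7.5,64),'front right(x-,out)':(7.5,64),'rear left(x+,out)':(-7.5,-64),'rear mid(x+,in)':(-7.5,-46.5),'rear right(x-,in)':(7.5,-46.5)}.items():
    P=p+Rt@[x/1e3,y/1e3,0]; q=proj(d2['scene'],P)[0]; print(nm,P.round(3),((q-[230,41]+.5)*5).round(0))
# reference jacobian
q0=proj(d2['scene'],p)[0]
for e in np.eye(3)*.01: print((proj(d2['scene'],p+e)[0]-q0)*5)
E
```

```text
yellow [ 0.6262 -0.2814  0.037 ] [ 0.6291 -0.2712  0.037 ] [ 0.6261 -0.2825  0.0292]
collar [0.6353 0.2773 0.028 ] [0.635  0.2826 0.028 ] [0.6344 0.2793 0.0241]
cone [ 0.4418 -0.2483  0.08  ] [ 0.4486 -0.2318  0.08  ] [ 0.44   -0.25    0.0674]
front left(x+,in) [ 0.433 -0.167  0.186] [229. 337.]
front mid(x+,out) [ 0.433 -0.149  0.186] [243. 349.]
front right(x-,out) [ 0.418 -0.149  0.186] [262. 343.]
rear left(x+,out) [ 0.433 -0.277  0.185] [149. 269.]
rear mid(x+,in) [ 0.433 -0.26   0.185] [161. 279.]
rear right(x-,in) [ 0.418 -0.26   0.185] [180. 274.]
[-12.39071727   3.385334  ]
[7.35620261 6.30626715]
[  0.52930613 -13.0511632 ]
```

```bash
sed -i '/^for k/,$d' m.py; cat > fit.py <<'E'
from m import *
from scipy.optimize import least_squares as lsq
def ext(c,P,r,z,off,sph):
    if sph:
        e=np.array(c['eye']);C=np.array([*P,z]);w=(C-e)/np.linalg.norm(C-e);a=np.cross(w,[0,0,1.]);a/=np.linalg.norm(a);b=np.cross(w,a)
        t=np.linspace(0,2*np.pi,120)[:,None];pts=C+r*(np.cos(t)*a+np.sin(t)*b)
    else: pts=circ([*P,z],r,120)
    q=(proj(c,pts)-off+.5)*5
    return np.array([q[:,0].min(),q[:,0].max(),q[:,1].min(),q[:,1].max()])
N=np.nan
obs=[('cone',T,(336,234),.033,.004,0,(65,N,42,150),(.43,-.24)),('cone',S,(234,116),.033,.004,0,(97,178,N,159),(.43,-.24)),
('plinth',T,(245,241),.036,.025,0,(68,198,32,165),(.43,.01)),('plinth',S,(276,157),.036,.025,0,(77,187,51,124),(.43,.01)),
('collar',T,(151,171),.025,.028,0,(91,170,60,142),(.63,.28)),('collar',S,(268,238),.025,.028,0,(94,186,50,N),(.63,.28)),
('yellow',T,(344,168),.032,.037,1,(77,187,48,155),(.63,-.28)),('yellow',S,(186,125),.032,.037,1,(97,180,53,137),(.63,-.28)),
('red',S,(213,168),.032,.041,1,(89,184,42,137),(.65,-.02))]
if __name__=='__main__':
  for n,c,o,r,z,sp,ob,g in obs:
    f=lambda P:np.nan_to_num(ext(c,P,r,z,np.array(o),sp)-ob)
    s_=lsq(f,g); print(n,'T' if c is T else 'S',s_.x.round(4),f(s_.x).round(1))
E
python3 fit.py; python3 -c "
from h import *
s=robot.read_state();print(s['tool_pos'],s['t'])"
```

```text
cone T [ 0.4423 -0.2485] [ 0.   0.  -2.8  2.8]
cone S [ 0.4441 -0.2389] [-2.3  2.3  0.  -0.1]
plinth T [0.4287 0.0101] [ 1.8 -1.8  3.1 -3.1]
plinth S [0.4289 0.0133] [ 1.4 -1.4  2.3 -2.1]
collar T [0.635  0.2808] [-2.6  2.5 -1.5  1.4]
collar S [0.6373 0.2876] [-1.  1. -0.  0.]
yellow T [ 0.6277 -0.28  ] [-1.  1. -2.  2.]
yellow S [ 0.6265 -0.2744] [-2.3  2.3 -2.   1.8]
red S [ 0.6476 -0.0184] [-2.7  2.7 -2.8  2.5]
[ 0.42560447 -0.21306852  0.18549757] 2.7
```

Request:
play_rows(deltas=[0,0,0,0,93,0,0,0,0,93,0,0,0,0,93,0,0,0,0,93,0,0,0,0,93,0,0,0,0,93])

```text
t: 3.2
tool_pos: [0.428, -0.2126, 0.1892]
orientation: [-0.003, 3.141, -0.001]
force: [0.4, 0.0, -0.3]
opening: 0.0934
gripper_force: 0.0
```

Request:
play_rows(deltas=[-8,-16,0,0,93,-7,-15,0,0,93,0,0,30,0,93,0,0,30,0,93,0,0,30,0,93,0,0,30,0,93,0,0,27,0,93,0,0,20,0,93,0,0,0,0,93,0,0,0,0,93])

```text
t: 4.03
tool_pos: [0.4419, -0.2432, 0.021]
orientation: [0.002, -3.139, -0.002]
force: [-0.7, 0.4, 0.8]
opening: 0.0929
gripper_force: 0.0
```

Request:
play_rows(deltas=[0,0,0,0,93,0,0,0,0,93,0,0,0,0,93])

```text
t: 4.28
tool_pos: [0.4441, -0.2448, 0.0237]
orientation: [-0.002, 3.139, -0.003]
force: [0.3, -0.2, -0.0]
opening: 0.0928
gripper_force: 0.0
```

```bash
cat > look.py <<'E'
from m import *
import sys
def look(fn,ctr,w=52,h=78,k=7,names=('scene','top'),marks=[]):
    st=robot.read_state();p=np.array(st['tool_pos']);print(st['t'],p.round(4),np.round(st['force'],1),st['opening'],st['gripper_force'])
    I=[]
    for n in names:
        c=snap(n); pickle.dump(c,open('last_%s.pkl'%n,'wb'))
        q=proj(c,ctr)[0].astype(int); x=max(0,q[0]-w//2);y=max(0,q[1]-h//2)
        im=cv2.resize(c['pixels'][y:y+h,x:x+w],None,fx=k,fy=k,interpolation=cv2.INTER_CUBIC)
        for M in marks:
            for a in proj(c,M): cv2.circle(im,tuple(((a-[x,y]+.5)*k).astype(int)),1,(0,255,0),-1)
        print(n,x,y); I.append(im)
    cv2.imwrite('pics/'+fn,np.hstack(I)); 
def tips(o):
    st=robot.read_state();p=np.array(st['tool_pos']);Rt=cv2.Rodrigues(st['orientation'])[0]
    b=o/2+.0175
    return np.array([p+Rt@[x,y,0] for x,y in [(-.0075,o/2),(-.0075,b),(.0075,b),(-.0075,-b),(-.0075,-o/2),(.0075,-o/2)]])
E
python3 - <<'E'
from look import *
look('g2.png',[.443,-.244,.06],marks=[tips(.093),circ([.443,-.244,0],.033,60)])
E
```

```text
4.2833 [ 0.4441 -0.2448  0.0237] [ 0.3 -0.2 -0. ] 0.0927608253529048 0.0
scene 234 90
top 336 213
```

View pics/g2.png

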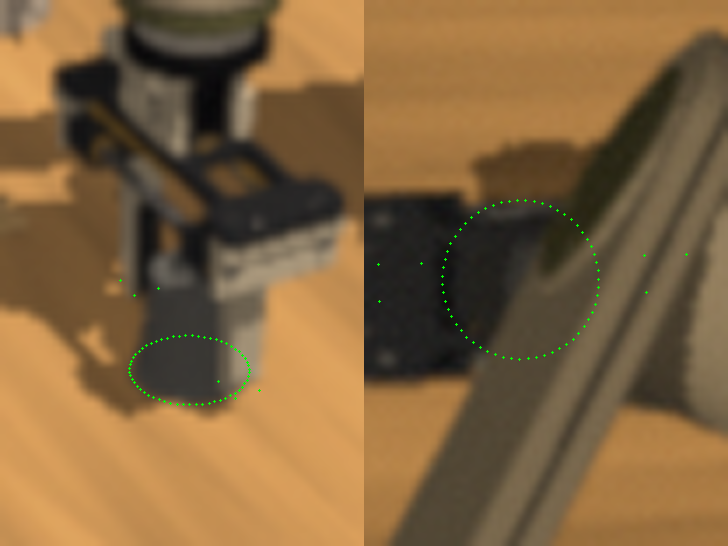

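The fingers straddle the cone: front fingertip at about (235,387), cone foot at (130–225, bottom 412). Closing.

Request:
play_rows(deltas=[0,0,0,0,50,0,0,0,0,50,0,0,0,0,50,0,0,0,0,50,0,0,0,0,50,0,0,0,0,50,0,0,0,0,50,0,0,0,0,50,0,0,0,0,50,0,0,0,0,50], newtons=20)

```text
t: 5.22
tool_pos: [0.4426, -0.2439, 0.0215]
orientation: [0.002, -3.141, -0.0]
force: [1.3, -0.2, -1.8]
opening: 0.0553
gripper_force: 19.8
```

Request:
play_rows(deltas=[0,0,0,0,40,0,0,0,0,40,0,0,0,0,40,0,0,0,0,40,0,0,-10,0,40,0,0,-20,0,40,0,0,-20,0,40,0,0,0,0,40,0,0,0,0,40,0,0,0,0,40])

```text
t: 6.05
tool_pos: [0.4424, -0.2437, 0.0712]
orientation: [0.002, -3.141, -0.0]
force: [0.2, 0.3, -1.3]
opening: 0.0552
gripper_force: 19.8
```

Request:
play_rows(deltas=[0,0,-10,0,40,2,32,0,0,40,2,32,0,0,40,2,32,0,0,40,2,32,0,0,40,2,32,0,0,40,2,32,0,0,40,2,32,0,0,40,0,20,0,0,40,0,12,0,0,40])

```text
t: 6.88
tool_pos: [0.4273, 0.0145, 0.0812]
orientation: [0.005, -3.14, -0.001]
force: [0.3, -1.9, -1.6]
opening: 0.0552
gripper_force: 19.8
```

Request:
play_rows(deltas=[0,0,15,0,40,0,0,10,0,40,0,0,0,0,40,0,0,0,0,40,0,0,0,0,40,0,0,0,0,40])

```text
t: 7.38
tool_pos: [0.4287, 0.0116, 0.0571]
orientation: [-0.0, 3.141, -0.0]
force: [-0.1, 0.2, -1.7]
opening: 0.0553
gripper_force: 19.8
```

```bash
python3 - <<'E'
from look import *
p=robot.read_state()['tool_pos']; x,y,z=p; b=z-.0215
look('g3.png',[x,y,.05],w=56,h=60,marks=[circ([x,y,b],.033,60),circ([.4288,.012,.025],.036,60),tips(.0553)])
E
```

```text
7.3833 [0.4287 0.0116 0.0571] [-0.1  0.2 -1.7] 0.05525770594087082 19.75460880668834
scene 274 137
top 242 230
```

View pics/g3.png

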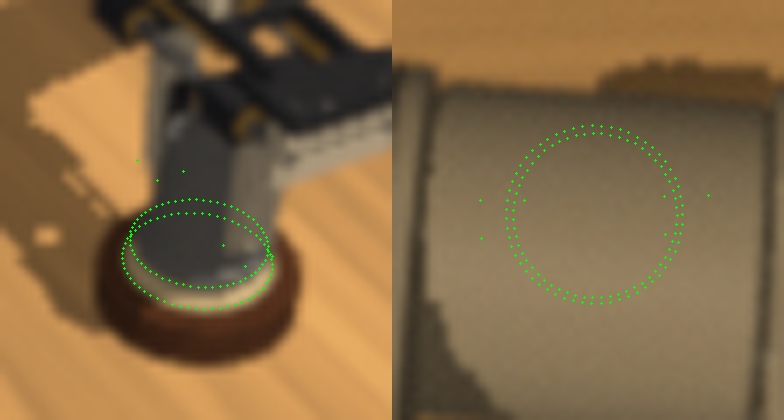

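The foot outline projected from the tool pose matches the cone seen in the scene view (left 130, bottom 290), and the cream disc is concentric within about 2 mm. Lowering gently.

Request:
play_rows(deltas=[0,1.5,3,0,40,0,0,3,0,40,0,0,1,0,40,0,0,1,0,40,0,0,0,0,40,0,0,0,0,40,0,0,0,0,40])

```text
t: 8.07
tool_pos: [0.4284, 0.0136, 0.0487]
orientation: [-0.002, 3.142, 0.0]
force: [-0.1, 0.4, -1.6]
opening: 0.0554
gripper_force: 19.8
```

Request:
play_rows(deltas=[0,0,0.7,0,40,0,0,0,0,40,0,0,0,0,40])

```text
t: 8.32
tool_pos: [0.4284, 0.0136, 0.0479]
orientation: [0.002, -3.142, 0.0]
force: [0.0, -0.4, -1.1]
opening: 0.0551
gripper_force: 19.8
```

Request:
play_rows(deltas=[0,0,0.7,0,40,0,0,0,0,40,0,0,0,0,40])

```text
t: 8.57
tool_pos: [0.4284, 0.0136, 0.0472]
orientation: [0.002, -3.142, -0.0]
force: [-0.8, -0.0, -2.0]
opening: 0.0554
gripper_force: 19.8
```

Request:
play_rows(deltas=[0,0,0.7,0,40,0,0,0,0,40,0,0,0,0,40])

```text
t: 8.82
tool_pos: [0.4284, 0.0136, 0.0465]
orientation: [0.002, -3.142, -0.0]
force: [1.1, -1.1, -1.8]
opening: 0.055
gripper_force: 19.8
```

Still no contact, so I'll continue down.

Request:
play_rows(deltas=[0,0,0.6,0,40,0,0,0,0,40,0,0,0,0,40])

```text
t: 9.07
tool_pos: [0.4284, 0.0136, 0.0464]
orientation: [0.002, -3.141, 0.0]
force: [-3.8, -0.3, 5.2]
opening: 0.055
gripper_force: 20.2
```

Request:
play_rows(deltas=[0,0,0.6,0,40,0,0,0,0,40,0,0,0,0,40])

```text
t: 9.32
tool_pos: [0.4285, 0.0136, 0.0464]
orientation: [0.002, -3.142, 0.0]
force: [-6.2, -0.7, 11.4]
opening: 0.0551
gripper_force: 20.5
```

Request:
play_rows(deltas=[0,0,-0.8,0,55,0,0,0,0,60,0,0,0,0,70,0,0,0,0,80,0,0,0,0,93,0,0,0,0,93,0,0,0,0,93,0,0,0,0,93,0,0,0,0,93,0,0,0,0,93])

```text
t: 10.15
tool_pos: [0.4284, 0.0136, 0.0461]
orientation: [0.002, -3.142, 0.0]
force: [-0.4, 0.0, -0.7]
opening: 0.0931
gripper_force: 0.0
```

Request:
play_rows(deltas=[0,0,-10,0,93,0,0,-20,0,93,0,0,-30,0,93,0,0,-30,0,93,0,0,-30,0,93,-10,20,0,0,93,-25,30,0,0,93,-30,35,0,0,93,-30,35,0,0,93,-30,35,0,0,93])

```text
t: 10.98
tool_pos: [0.5458, 0.1603, 0.1672]
orientation: [-0.001, 3.14, 0.0]
force: [0.0, 0.0, 0.7]
opening: 0.0929
gripper_force: 0.0
```

Request:
play_rows(deltas=[-30,35,0,0,93,-30,35,0,0,93,-23,35,0,0,93,0,14,0,0,93,0,0,0,0,93,0,0,0,0,93,0,0,0,0,93])

```text
t: 11.57
tool_pos: [0.6213, 0.27, 0.1667]
orientation: [-0.002, 3.141, -0.001]
force: [0.7, 0.2, 0.2]
opening: 0.0929
gripper_force: 0.0
```

```bash
python3 - <<'E'
from look import *
look('g4.png',[.4287,.0125,.06],w=56,h=60,marks=[circ([.4285,.0136,.025],.033,60),circ([.4285,.0136,.105],.009,20)])
E
```

```text
11.5667 [0.6213 0.27   0.1667] [0.7 0.2 0.2] 0.09288318414033324 0.0
scene 274 135
top 242 230
```

View pics/g4.png

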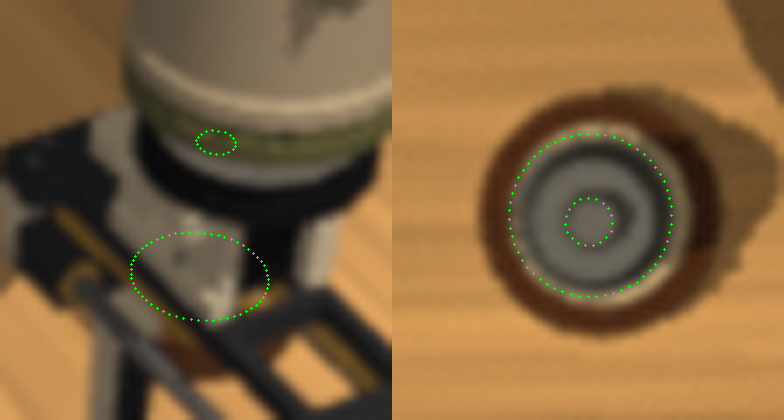

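Top view: the cone stands on the plinth within about 2 mm of the cream disc's centre (disc ~601,215, foot ~596,218). On to the collar.

Request:
play_rows(deltas=[-15,15,0,0,80,0,0,30,0,80,0,0,30,0,80,0,0,30,0,80,0,0,20,0,80,0,0,0,0,80,0,0,0,0,80,0,0,0,0,80,0,0,0,0,80,0,0,0,0,80])

```text
t: 12.5
tool_pos: [0.6382, 0.2862, 0.0591]
orientation: [-0.001, 3.138, 0.002]
force: [-0.8, 0.1, 0.2]
opening: 0.0802
gripper_force: 0.0
```

```bash
python3 - <<'E'
from look import *
look('g5.png',[.6365,.285,.03],w=56,h=60,marks=[tips(.08),circ([.6365,.285,.028],.025,60)])
E
```

```text
12.5 [0.6382 0.2862 0.0591] [-0.8  0.1  0.2] 0.08016788571220786 0.0
scene 267 223
top 147 160
```

View pics/g5.png

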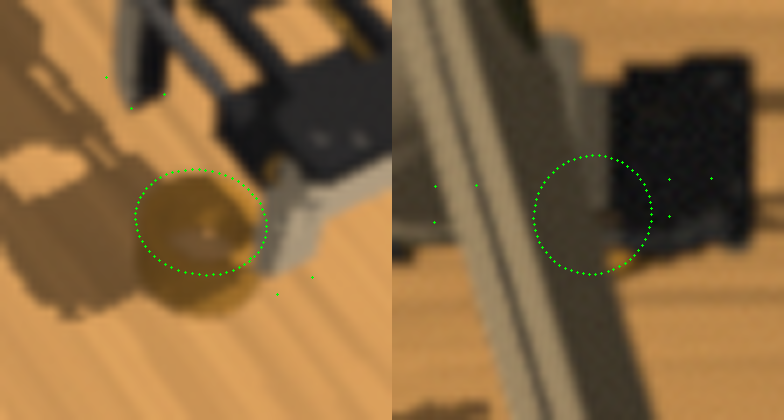

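The rear fingertip (132,106) and the collar rim (135–265, top 172) match the predictions. Lowering and gripping.

Request:
play_rows(deltas=[1,-1,20,0,80,0,0,20,0,80,0,0,10,0,80,0,0,4,0,80,0,0,0,0,80,0,0,0,0,80,0,0,0,0,40,0,0,0,0,40,0,0,0,0,40,0,0,0,0,40], newtons=20)

```text
t: 13.43
tool_pos: [0.6358, 0.2849, 0.0026]
orientation: [-0.002, 3.141, 0.0]
force: [0.7, 0.7, -0.3]
opening: 0.0582
gripper_force: 0.0
```

Request:
play_rows(deltas=[0,0,0,0,40,0,0,0,0,40,0,0,0,0,40,0,0,0,0,40,0,0,0,0,40,0,0,0,0,40,0,0,0,0,40,0,0,0,0,40])

```text
t: 14.1
tool_pos: [0.6357, 0.2848, 0.0023]
orientation: [-0.002, 3.141, 0.0]
force: [-0.4, -0.8, 3.6]
opening: 0.0485
gripper_force: 20.0
```

Request:
play_rows(deltas=[0,0,-10,0,40,0,0,-25,0,40,0,0,-35,0,40,0,0,-35,0,40,0,0,-30,0,40,0,0,-15,0,40,0,0,0,0,40,0,0,0,0,40,0,0,0,0,40,0,0,0,0,40])

```text
t: 14.93
tool_pos: [0.6338, 0.2842, 0.1484]
orientation: [0.002, -3.136, 0.003]
force: [1.3, 0.2, -2.1]
opening: 0.0483
gripper_force: 20.0
```

```bash
python3 - <<'E'
from look import *
p=robot.read_state()['tool_pos']; x,y,z=p
look('g6.png',[x,y,z],w=56,h=60,names=('scene',),marks=[tips(.05),circ([x,y,z-.0025],.025,60)])
c=snap('scene'); cc=np.array([.4285,.0136,0])
q=proj(c,cc+[0,0,.08])[0].astype(int); x0,y0=q[0]-28,q[1]-30
im=cv2.resize(c['pixels'][y0:y0+60,x0:x0+56],None,fx=7,fy=7,interpolation=cv2.INTER_CUBIC)
for r,h in ((.033,.025),(.023,.091),(.009,.105),(.05,.025)):
    for a in proj(c,circ(cc+[0,0,h],r,60)): cv2.circle(im,tuple(((a-[x0,y0]+.5)*7).astype(int)),1,(0,255,0),-1)
cv2.imwrite('pics/g6.png',np.hstack([cv2.imread('pics/g6.png'),im]))
E
```

```text
14.9333 [0.6338 0.2842 0.1484] [ 1.3  0.2 -2.1] 0.04825577566754442 19.964046907844022
scene 271 193
```

View pics/g6.png

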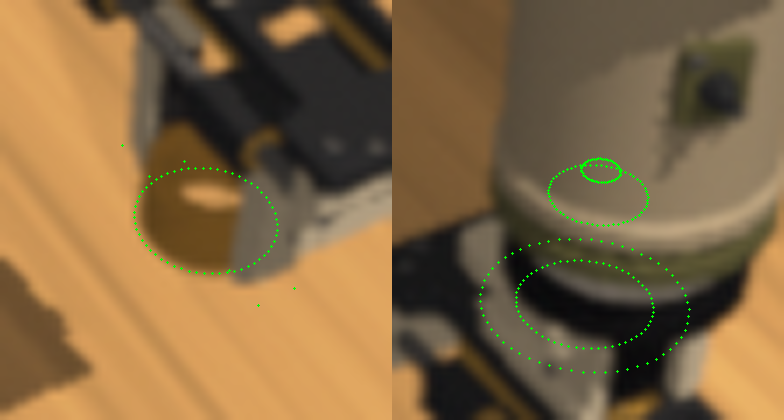

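The collar hangs level; its bottom edge (left 137, bottom 270) matches the tool-centred prediction within about 1 mm. Moving over the cone.

Request:
play_rows(deltas=[23,-30,0,0,40,23,-30,0,0,40,23,-30,0,0,40,23,-30,0,0,40,23,-30,0,0,40,23,-30,0,0,40,23,-30,0,0,40,23,-30,0,0,40,23,-30,0,0,40,0,0,0,0,40])

```text
t: 15.87
tool_pos: [0.4248, 0.0108, 0.1504]
orientation: [-0.003, -3.138, 0.003]
force: [-1.0, -0.0, -0.6]
opening: 0.0488
gripper_force: 20.0
```

Request:
play_rows(deltas=[0,0,0,0,40,0,0,0,0,40,0,0,0,0,40,0,0,0,0,40,0,0,0,0,40])

```text
t: 16.28
tool_pos: [0.4292, 0.0154, 0.152]
orientation: [0.004, -3.141, -0.0]
force: [0.3, -0.0, -2.2]
opening: 0.0485
gripper_force: 20.0
```

Request:
play_rows(deltas=[0.7,-1.8,0,0,40,0,0,20,0,40,0,0,12,0,40,0,0,0,0,40,0,0,0,0,40,0,0,0,0,40,0,0,0,0,40])

```text
t: 16.87
tool_pos: [0.4286, 0.0128, 0.1209]
orientation: [-0.002, 3.141, -0.0]
force: [-0.3, 1.0, -1.1]
opening: 0.0487
gripper_force: 20.0
```

```bash
python3 - <<'E'
from look import *
p=robot.read_state()['tool_pos']; x,y,z=p; cc=np.array([.4285,.0136,0])
look('g7.png',[x,y,.08],w=56,h=60,k=10,names=('scene',),marks=[circ([x,y,z-.0025],.025,60),circ(cc+[0,0,.025],.033),circ(cc+[0,0,.091],.023),circ(cc+[0,0,.105],.009)])
E
```

```text
16.8667 [0.4286 0.0128 0.1209] [-0.3  1.  -1.1] 0.04873357695094697 19.964129546424374
scene 275 130
```

View pics/g7.png

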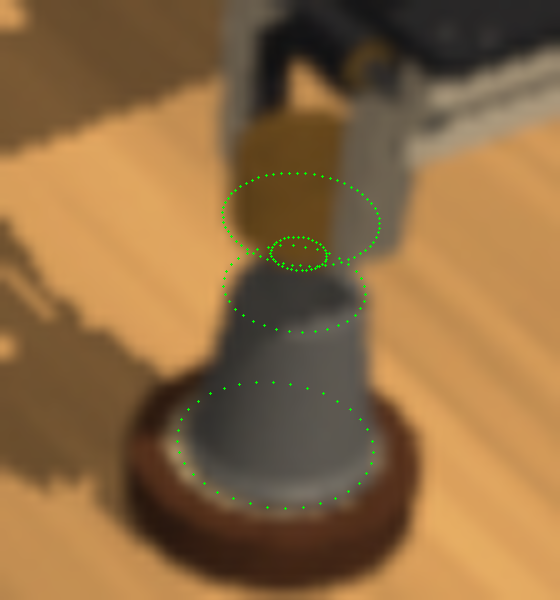

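```bash
python3 - <<'E'
from look import *
c=pickle.load(open('last_scene.pkl','rb')); im=c['pixels'].astype(int)
p=robot.read_state()['tool_pos']; x,y,z=p; print(p)
for nm,h in (('bot',-.0025),('top',.0255)):
    q=proj(c,circ([x,y,z+h],.025,120)); print(nm,q.min(0).round(1),q.max(0).round(1))
for u in (300,303,306): print(u,[(v,*(im[v,u])) for v in range(137,160)])
for v in (148,151,): print('row',v,[(u,*(im[v,u])) for u in range(293,313)])
for v in (160,165,175): print('row',v,[(u,im[v,u,2]-im[v,u,0]) for u in range(290,318)])
cc=np.array([.4285,.0136,0])
for h,r in ((.091,.023),(.06,.0265),(.0335,.03)):
    q=proj(c,circ(cc+[0,0,h],r,120)); i=q[:,0].argmin();j=q[:,0].argmax();print(h,q[i].round(1),q[j].round(1))
E
```

```text
[0.42874181 0.01274228 0.12101194]
bot [296.8 146.8] [312.5 156.1]
top [297.5 139.6] [313.5 148.9]
300 [(137, np.int64(45), np.int64(54), np.int64(59)), (138, np.int64(46), np.int64(53), np.int64(59)), (139, np.int64(48), np.int64(54), np.int64(61)), (140, np.int64(46), np.int64(53), np.int64(60)), (141, np.int64(40), np.int64(55), np.int64(68)), (142, np.int64(37), np.int64(67), np.int64(90)), (143, np.int64(30), np.int64(70), np.int64(99)), (144, np.int64(27), np.int64(67), np.int64(97)), (145, np.int64(26), np.int64(66), np.int64(95)), (146, np.int64(27), np.int64(67), np.int64(97)), (147, np.int64(28), np.int64(68), np.int64(98)), (148, np.int64(26), np.int64(66), np.int64(95)), (149, np.int64(25), np.int64(64), np.int64(92)), (150, np.int64(25), np.int64(64), np.int64(92)), (151, np.int64(25), np.int64(64), np.int64(93)), (152, np.int64(25), np.int64(66), np.int64(95)), (153, np.int64(27), np.int64(69), np.int64(99)), (154, np.int64(42), np.int64(85), np.int64(120)), (155, np.int64(57), np.int64(98), np.int64(132)), (156, np.int64(57), np.int64(77), np.int64(95)), (157, np.int64
[... 5637 characters left out ...]
17))]
row 175 [(290, np.int64(58)), (291, np.int64(60)), (292, np.int64(67)), (293, np.int64(48)), (294, np.int64(19)), (295, np.int64(10)), (296, np.int64(8)), (297, np.int64(8)), (298, np.int64(8)), (299, np.int64(8)), (300, np.int64(9)), (301, np.int64(10)), (302, np.int64(11)), (303, np.int64(10)), (304, np.int64(10)), (305, np.int64(11)), (306, np.int64(11)), (307, np.int64(11)), (308, np.int64(11)), (309, np.int64(12)), (310, np.int64(12)), (311, np.int64(15)), (312, np.int64(35)), (313, np.int64(48)), (314, np.int64(57)), (315, np.int64(60)), (316, np.int64(74)), (317, np.int64(110))]
0.091 [296.9 158. ] [311.1 158.8]
0.06 [295.  165.4] [311.1 166.4]
0.0335 [293.3 171.5] [311.2 172.6]
```

The pixel profiles place the collar and cone coaxial within about 1 mm. Lowering it over the nose.

Request:
play_rows(deltas=[0,0.5,6,0,40,0,0,6,0,40,0,0,5,0,40,0,0,5,0,40,0,0,2,0,40,0,0,0,0,40,0,0,0,0,40,0,0,0,0,40])

```text
t: 17.58
tool_pos: [0.4283, 0.0133, 0.0963]
orientation: [-0.002, 3.141, -0.0]
force: [-0.1, 0.5, -2.2]
opening: 0.0489
gripper_force: 20.0
```

Request:
play_rows(deltas=[0,0,1,0,40,0,0,1,0,40,0,0,0,0,40,0,0,0,0,40])

```text
t: 17.92
tool_pos: [0.4281, 0.0133, 0.0941]
orientation: [0.002, -3.142, 0.0]
force: [-0.5, 0.1, -1.4]
opening: 0.0487
gripper_force: 20.0
```

Request:
play_rows(deltas=[0,0,0.7,0,40,0,0,0,0,40,0,0,0,0,40])

```text
t: 18.17
tool_pos: [0.4281, 0.0133, 0.0934]
orientation: [0.002, -3.142, 0.0]
force: [-0.2, -0.7, -1.6]
opening: 0.0488
gripper_force: 20.0
```

Request:
play_rows(deltas=[0,0,0.6,0,40,0,0,0,0,40,0,0,0,0,40])

```text
t: 18.42
tool_pos: [0.4283, 0.0133, 0.0932]
orientation: [-0.002, 3.141, -0.0]
force: [-2.4, -0.0, 3.9]
opening: 0.0489
gripper_force: 20.0
```

Request:
play_rows(deltas=[0,0,0.5,0,40,0,0,0,0,40,0,0,0,0,40])

```text
t: 18.67
tool_pos: [0.4284, 0.0133, 0.0933]
orientation: [-0.002, 3.141, -0.0]
force: [-5.2, 0.7, 9.0]
opening: 0.049
gripper_force: 19.9
```

Request:
play_rows(deltas=[0,0,-0.7,0,50,0,0,0,0,55,0,0,0,0,65,0,0,0,0,80,0,0,0,0,80,0,0,0,0,80,0,0,0,0,80,0,0,0,0,80])

```text
t: 19.33
tool_pos: [0.4281, 0.0133, 0.093]
orientation: [0.002, -3.142, -0.0]
force: [-0.1, 0.4, -0.3]
opening: 0.0798
gripper_force: 0.0
```

Request:
play_rows(deltas=[0,0,-10,0,80,0,0,-20,0,80,0,0,-30,0,80,-20,-4,-20,0,80,-30,-5,0,0,80,-30,-5,0,0,80,-30,-5,0,0,80,-30,-5,0,0,80,-30,-5,0,0,80,-30,-3,0,0,80])

```text
t: 20.17
tool_pos: [0.6297, -0.019, 0.1736]
orientation: [-0.001, 3.141, -0.0]
force: [0.3, -0.1, 1.0]
opening: 0.08
gripper_force: 0.0
```

Request:
play_rows(deltas=[-19,0,0,0,80,0,0,25,0,80,0,0,25,0,80,0,0,15,0,80,0,0,0,0,80,0,0,0,0,80,0,0,0,0,80,0,0,0,0,80])

```text
t: 20.83
tool_pos: [0.6485, -0.0186, 0.1106]
orientation: [-0.002, 3.138, -0.001]
force: [-0.3, 0.8, 0.3]
opening: 0.0798
gripper_force: 0.0
```

```bash
python3 - <<'E'
from look import *
cc=np.array([.4285,.0136,0])
look('a.png',cc+[0,0,.09],w=50,h=60,k=7,names=('top',),marks=[circ(cc+[0,-.0025,.119],.025),circ(cc+[0,-.0025,.025],.05)])
st=robot.read_state();p=st['tool_pos']
look('b.png',[.6475,-.0185,.06],w=60,h=60,k=7,names=('scene',),marks=[tips(.08),circ([.6475,-.0185,.041],.032)])
cv2.imwrite('pics/g8.png',np.hstack([cv2.imread('pics/a.png'),cv2.imread('pics/b.png')]))
E
```

```text
20.8333 [ 0.6485 -0.0186  0.1106] [-0.3  0.8  0.3] 0.07983415974808926 0.0
top 244 231
20.8833 [ 0.6484 -0.0186  0.1104] [-0.  -0.4  0.6] 0.08031669792901584 0.0
scene 209 150
```

View pics/g8.png

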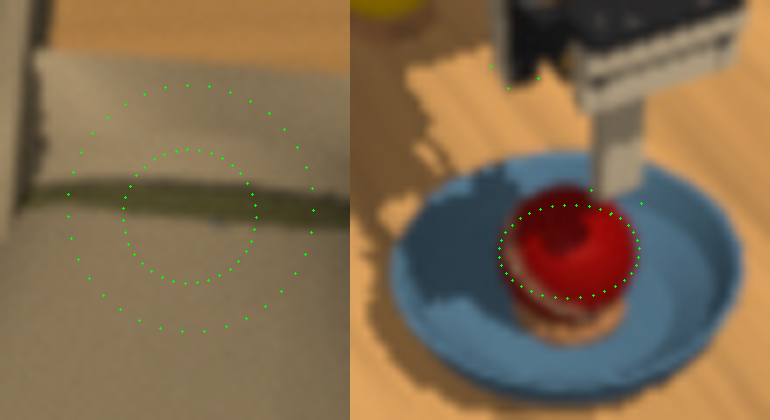

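The red ball spans (500–637, 185–320), centred under the fingers (front finger at x 592–642), with clear floor room in the bowl. Descending.

Request:
play_rows(deltas=[0,0,20,0,80,0,0,20,0,80,0,0,15,0,80,0,0,10,0,80,0,0,8,0,80,0,0,5,0,80,0,0,4,0,80,0,0,0,0,80,0,0,0,0,80])

```text
t: 21.68
tool_pos: [0.6476, -0.0185, 0.0267]
orientation: [-0.002, 3.141, -0.0]
force: [0.8, -0.8, -0.1]
opening: 0.0803
gripper_force: 0.0
```

Request:
play_rows(deltas=[0,0,2,0,80,0,0,2,0,80,0,0,0,0,75,0,0,0,0,68,0,0,0,0,50,0,0,0,0,50,0,0,0,0,50,0,0,0,0,50,0,0,0,0,50,0,0,0,0,50], newtons=15)

```text
t: 22.52
tool_pos: [0.6474, -0.0189, 0.0223]
orientation: [-0.001, 3.141, -0.001]
force: [-0.5, -3.4, 2.8]
opening: 0.063
gripper_force: 15.0
```

Request:
play_rows(deltas=[0,0,-5,0,50,0,0,-15,0,50,0,0,-30,0,50,0,0,-35,0,50,0,0,-35,0,50,0,0,-25,0,50,0,0,0,0,50,0,0,0,0,50,0,0,0,0,50])

```text
t: 23.27
tool_pos: [0.6468, -0.018, 0.1668]
orientation: [0.002, -3.141, -0.001]
force: [-0.3, -1.1, -2.8]
opening: 0.0634
gripper_force: 15.0
```

Request:
play_rows(deltas=[15,2,0,0,50,30,4,0,0,50,30,4,0,0,50,30,4,0,0,50,30,5,0,0,50,30,5,0,0,50,30,5,0,0,50,15,3,0,0,50,9,0,0,0,50,0,0,0,0,50])

```text
t: 24.1
tool_pos: [0.4254, 0.0138, 0.165]
orientation: [0.002, -3.138, -0.001]
force: [-1.5, -0.9, -1.0]
opening: 0.0635
gripper_force: 15.0
```

Request:
play_rows(deltas=[0,0,0,0,50,0,0,0,0,50,0,0,0,0,50,0,0,0,0,50,0,0,0,0,50])

```text
t: 24.52
tool_pos: [0.4284, 0.0132, 0.1668]
orientation: [0.002, -3.141, -0.0]
force: [-0.3, 0.3, -0.6]
opening: 0.0635
gripper_force: 15.0
```

```bash
python3 - <<'E'
from look import *
p=robot.read_state()['tool_pos']; x,y,z=p; cc=np.array([.4285,.0133,0])
look('g9.png',[x,y,.11],w=56,h=75,k=8,names=('scene',),marks=[circ(cc+[0,0,.119],.025),circ(cc+[0,0,.091],.025),circ([x,y,z+.0187],.032)])
E
```

```text
24.5167 [0.4284 0.0132 0.1668] [-0.3  0.3 -0.6] 0.06350931064854304 14.999911040067673
scene 276 116
```

View pics/g9.png

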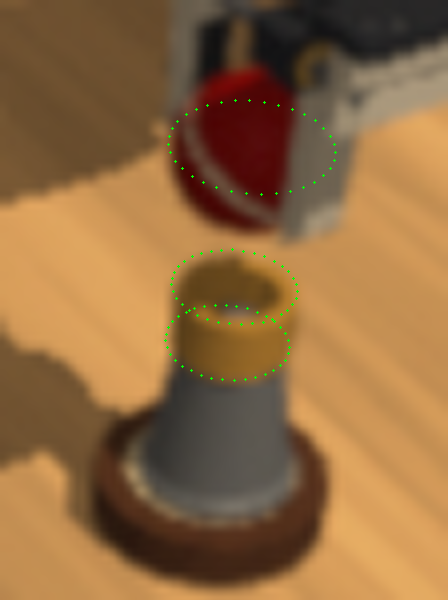

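The collar sits level on the shoulder (rim at 175–298, y 250–325). The ball (170–300, bottom 232) is centred above it. Lowering.

Request:
play_rows(deltas=[0,0,10,0,50,0,0,10,0,50,0,0,8,0,50,0,0,5,0,50,0,0,3,0,50,0,0,0,0,50,0,0,0,0,50,0,0,0,0,50])

```text
t: 25.23
tool_pos: [0.4284, 0.0133, 0.1314]
orientation: [-0.002, 3.141, -0.0]
force: [-0.5, 0.4, -0.5]
opening: 0.0632
gripper_force: 15.0
```

Request:
play_rows(deltas=[0,0,1,0,50,0,0,1,0,50,0,0,0,0,50,0,0,0,0,50])

```text
t: 25.57
tool_pos: [0.4282, 0.0133, 0.1291]
orientation: [-0.002, 3.141, -0.0]
force: [-1.0, 0.3, -1.6]
opening: 0.0633
gripper_force: 15.0
```

Request:
play_rows(deltas=[0,0,0.8,0,50,0,0,0,0,50,0,0,0,0,50])

```text
t: 25.82
tool_pos: [0.4281, 0.0133, 0.1282]
orientation: [-0.002, 3.142, -0.0]
force: [-0.8, 0.8, -0.1]
opening: 0.0636
gripper_force: 15.0
```

Request:
play_rows(deltas=[0,0,0.6,0,50,0,0,0,0,50,0,0,0,0,50])

```text
t: 26.07
tool_pos: [0.4282, 0.0133, 0.1278]
orientation: [-0.002, 3.141, -0.0]
force: [-1.3, -0.2, 1.0]
opening: 0.0635
gripper_force: 15.0
```

Request:
play_rows(deltas=[0,0,0.4,0,50,0,0,0,0,50,0,0,0,0,50])

```text
t: 26.32
tool_pos: [0.4284, 0.0133, 0.1276]
orientation: [-0.002, 3.141, -0.0]
force: [-2.4, 0.8, 3.7]
opening: 0.0634
gripper_force: 15.0
```

Request:
play_rows(deltas=[0,0,0,0,64,0,0,0,0,66,0,0,0,0,70,0,0,0,0,80,0,0,0,0,86,0,0,0,0,86,0,0,0,0,86,0,0,0,0,86])

```text
t: 26.98
tool_pos: [0.4282, 0.0133, 0.1272]
orientation: [-0.002, 3.142, -0.0]
force: [-0.2, -0.2, -0.6]
opening: 0.0859
gripper_force: 0.0
```

Request:
play_rows(deltas=[0,0,-10,0,86,0,0,-20,0,86,0,0,-30,0,86,0,0,-30,0,86,-30,-15,0,0,86,-27,-30,0,0,86,-27,-30,0,0,86,-27,-30,0,0,86,-27,-30,0,0,86,-27,-30,0,0,86])

```text
t: 27.82
tool_pos: [0.5946, -0.1532, 0.218]
orientation: [-0.002, 3.141, -0.0]
force: [0.6, 0.5, 0.8]
opening: 0.086
gripper_force: 0.0
```

Request:
play_rows(deltas=[-27,-30,0,0,86,-7,-35,0,0,86,0,-35,0,0,86,0,-24,0,0,86,0,0,0,0,86,0,0,0,0,86,0,0,0,0,86,0,0,0,0,86])

```text
t: 28.48
tool_pos: [0.6277, -0.2743, 0.2177]
orientation: [-0.004, 3.141, 0.0]
force: [-0.4, 0.1, -0.2]
opening: 0.0862
gripper_force: 0.0
```

Request:
play_rows(deltas=[0,-1,30,0,80,0,0,35,0,80,0,0,30,0,80,0,0,20,0,80,0,0,0,0,80,0,0,0,0,80,0,0,0,0,80,0,0,0,0,80])

```text
t: 29.15
tool_pos: [0.6292, -0.2769, 0.1055]
orientation: [-0.003, 3.138, -0.003]
force: [-1.2, -0.4, 0.1]
opening: 0.0799
gripper_force: 0.0
```

```bash
python3 - <<'E'
from look import *
cc=np.array([.4285,.0133,0])
look('a.png',cc+[0,0,.09],w=45,h=75,k=8,names=('scene',),marks=[circ(cc+[0,0,.119],.025)])
look('b.png',[.627,-.2755,.06],w=50,h=75,k=8,names=('scene',),marks=[tips(.08),circ([.627,-.2755,.037],.032)])
cv2.imwrite('pics/g10.png',np.hstack([cv2.imread('pics/a.png'),cv2.imread('pics/b.png')]))
E
```

```text
29.15 [ 0.6292 -0.2769  0.1055] [-1.2 -0.4  0.1] 0.07992915808745783 0.0
scene 281 121
29.2 [ 0.6292 -0.277   0.1054] [ 0.2 -1.   0.3] 0.07984375332237002 0.0
scene 187 101
```

View pics/g10.png

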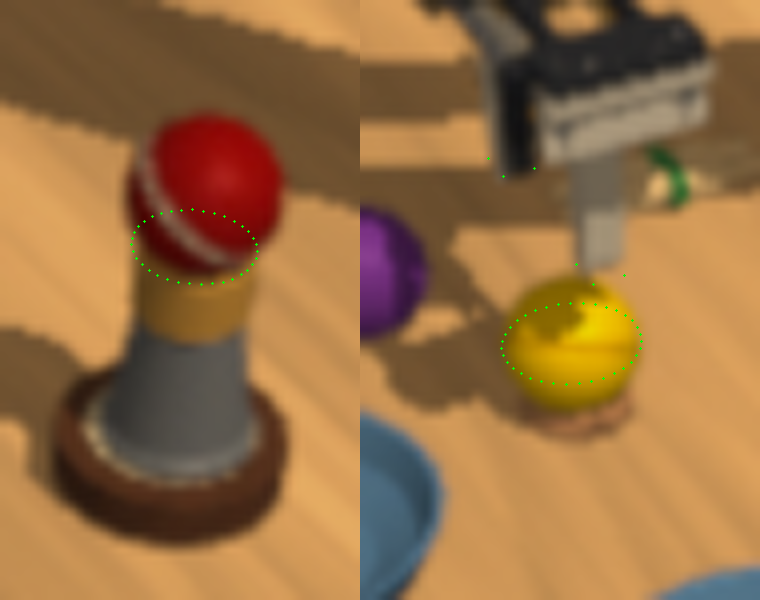

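The trophy stands true: ball at (205,190) on the collar, cone on the plinth. The yellow ball (502–640, 275–410) is centred under the fingers.

Request:
play_rows(deltas=[0,0,20,0,80,0,0,25,0,80,0,0,20,0,80,0,0,13,0,80,0,0,7,0,80,0,0,0,0,80,0,0,0,0,80,0,0,0,0,80])

```text
t: 29.92
tool_pos: [0.6287, -0.2771, 0.0192]
orientation: [-0.002, 3.139, -0.002]
force: [-0.4, 0.4, 0.3]
opening: 0.0799
gripper_force: 0.0
```

Request:
play_rows(deltas=[0,0,0,0,75,0,0,0,0,68,0,0,0,0,50,0,0,0,0,50,0,0,0,0,50,0,0,0,0,50,0,0,0,0,50,0,0,0,0,50,0,0,0,0,50,0,0,0,0,50], newtons=12)

```text
t: 30.75
tool_pos: [0.6281, -0.2776, 0.0183]
orientation: [-0.001, 3.14, -0.003]
force: [-0.4, -6.2, 5.4]
opening: 0.0634
gripper_force: 12.0
```

Request:
play_rows(deltas=[0,0,-5,0,50,0,0,-15,0,50,0,0,-30,0,50,0,0,-35,0,50,0,0,-25,0,50,-3,20,0,0,50,-4,32,0,0,50,-4,32,0,0,50,-4,32,0,0,50,-4,32,0,0,50])

```text
t: 31.58
tool_pos: [0.6459, -0.1264, 0.1279]
orientation: [0.002, -3.141, -0.002]
force: [0.2, 0.0, -0.9]
opening: 0.0637
gripper_force: 12.0
```

Request:
play_rows(deltas=[0,32,0,0,50,0,32,0,0,50,0,25,0,0,50,0,15,0,0,50,0,6,0,0,50,0,0,0,0,50,0,0,0,0,50,0,0,0,0,50,0,0,0,0,50,0,0,0,0,50])

```text
t: 32.42
tool_pos: [0.6462, -0.0198, 0.1272]
orientation: [-0.001, -3.141, 0.0]
force: [0.5, -0.6, -0.4]
opening: 0.0632
gripper_force: 12.0
```

```bash
python3 - <<'E'
from look import *
s=robot.read_state(); print(s['tool_pos'],s['q'])
E
```

```text
[ 0.64616786 -0.019811    0.12719113] [-1.09852393e-01  3.10203328e-01  1.45046011e+00 -1.38078623e-04
  1.38106993e+00 -1.68008814e+00]
```

Request:
play_rows(deltas=[-1.2,1,20,0,50,0,0,25,0,50,0,0,20,0,50,0,0,15,0,50,0,0,12,0,50,0,0,6,0,50,0,0,3,0,50,0,0,0,0,50,0,0,0,0,50,0,0,0,0,50])

```text
t: 33.25
tool_pos: [0.6484, -0.0176, 0.0277]
orientation: [-0.002, 3.139, -0.0]
force: [-0.0, -0.5, -1.3]
opening: 0.0636
gripper_force: 12.0
```

Request:
play_rows(deltas=[0,0,1.2,0,50,0,0,0,0,50,0,0,0,0,50])

```text
t: 33.5
tool_pos: [0.6476, -0.0174, 0.0255]
orientation: [-0.002, 3.141, -0.0]
force: [0.6, 0.4, -1.3]
opening: 0.0634
gripper_force: 12.0
```

Request:
play_rows(deltas=[0,0,1,0,50,0,0,0,0,50,0,0,0,0,50])

```text
t: 33.75
tool_pos: [0.6475, -0.0174, 0.0242]
orientation: [-0.002, 3.141, 0.0]
force: [0.2, -0.1, -0.3]
opening: 0.0637
gripper_force: 12.0
```

Request:
play_rows(deltas=[0,0,0.6,0,50,0,0,0,0,50,0,0,0,0,50])

```text
t: 34.0
tool_pos: [0.6477, -0.0174, 0.0238]
orientation: [-0.002, 3.141, -0.0]
force: [-0.1, 0.8, 1.4]
opening: 0.0635
gripper_force: 12.0
```

Request:
play_rows(deltas=[0,-1.2,0,0,50,0,0,0.6,0,50,0,0,0,0,50,0,0,0,0,50])

```text
t: 34.33
tool_pos: [0.6479, -0.0188, 0.0233]
orientation: [-0.002, 3.141, -0.0]
force: [1.6, -0.3, 3.9]
opening: 0.0634
gripper_force: 12.0
```

Request:
play_rows(deltas=[0,0,0.6,0,50,0,0,0,0,50,0,0,0,0,50])

```text
t: 34.58
tool_pos: [0.6482, -0.0188, 0.023]
orientation: [-0.002, 3.14, -0.0]
force: [2.1, 0.9, 5.8]
opening: 0.0633
gripper_force: 12.0
```

Request:
play_rows(deltas=[-1,0,0,0,50,0,0,0,0,50,0,0,0,0,50])

```text
t: 34.83
tool_pos: [0.6488, -0.0188, 0.0227]
orientation: [-0.002, 3.141, -0.0]
force: [0.4, -0.8, 5.3]
opening: 0.0634
gripper_force: 12.0
```

Request:
play_rows(deltas=[0,0,0,0,64,0,0,0,0,66,0,0,0,0,70,0,0,0,0,78,0,0,0,0,78,0,0,0,0,78,0,0,0,0,78])

```text
t: 35.42
tool_pos: [0.6481, -0.0186, 0.022]
orientation: [0.002, -3.141, -0.0]
force: [-0.4, 0.1, 0.9]
opening: 0.0783
gripper_force: 0.0
```

Request:
play_rows(deltas=[0,0,-10,0,78,0,0,-15,0,78,0,0,-30,0,78,0,0,-35,0,78,0,0,-35,0,78,0,0,-35,0,78,0,-35,-15,0,78,0,-35,0,0,78,0,-35,0,0,78,0,-35,0,0,78])

```text
t: 36.25
tool_pos: [0.6492, -0.16, 0.2006]
orientation: [-0.003, 3.138, -0.002]
force: [0.7, 0.4, -0.1]
opening: 0.0779
gripper_force: 0.0
```

Request:
play_rows(deltas=[0,-35,0,0,78,0,-35,0,0,78,0,-20,0,0,78,0,0,0,0,78,0,0,0,0,78,0,0,0,0,78,0,0,0,0,78,0,0,0,0,78,0,0,0,0,78,0,0,0,0,78])

```text
t: 37.08
tool_pos: [0.6488, -0.2477, 0.1974]
orientation: [-0.004, 3.142, 0.0]
force: [0.4, -0.6, -0.0]
opening: 0.0778
gripper_force: 0.0
```

```bash
python3 - <<'E'
from look import *
look('g11.png',[.54,0,.06],w=110,h=120,k=5,names=('scene',),marks=[])
a=cv2.imread('pics/g11.png'); c=snap('top'); q=proj(c,[.54,0,.06])[0].astype(int)
b=cv2.resize(c['pixels'][q[1]-60:q[1]+60,q[0]-25:q[0]+25],None,fx=5,fy=5,interpolation=cv2.INTER_CUBIC)
cv2.imwrite('pics/g11.png',np.hstack([a,b]))
E
```

```text
37.0833 [ 0.6488 -0.2477  0.1974] [ 0.4 -0.6 -0. ] 0.0777536050751144 0.0
scene 216 113
```

View pics/g11.png

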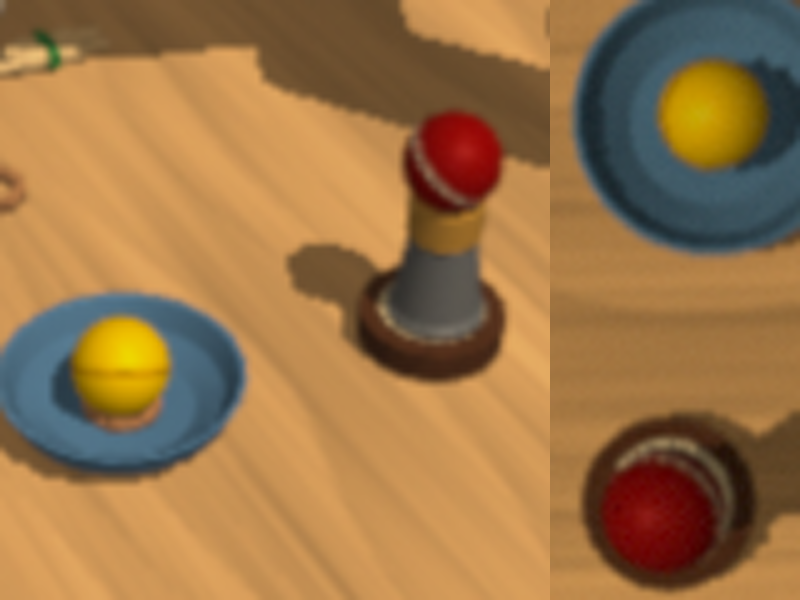

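Yellow sits on the ring in the left bowl at (120,368) and the trophy stands complete. One numeric check of the red ball's position before handing in.

```bash
python3 - <<'E'
from look import *
for n in ('scene','top'):
    c=snap(n); h=cv2.cvtColor(c['pixels'],cv2.COLOR_BGR2HSV).astype(int)
    P=np.array([.4284,.0133,.146]); q=proj(c,P)[0]; Q=proj(c,[.6477,-.0188,.041])[0]
    for nm,q0,m,z in (('red',q,((h[...,0]<6)|(h[...,0]>172))&(h[...,1]>200)&(h[...,2]>60),.146),('yel',Q,(h[...,0]>20)&(h[...,0]<30)&(h[...,1]>200),.041)):
        vv,uu=np.nonzero(m); k=(abs(uu-q0[0])<15)&(abs(vv-q0[1])<15); uu,vv=uu[k],vv[k]
        ctr=((uu.min()+uu.max())/2,(vv.min()+vv.max())/2); print(n,nm,k.sum(),q0.round(1),ctr,atz(c,*ctr,z).round(4))
E
```

```text
scene red 217 [305.7 144.4] (np.float64(306.5), np.float64(144.5)) [0.4265 0.0151 0.146 ]
scene yel 278 [239.7 185.3] (np.float64(240.0), np.float64(186.0)) [ 0.6485 -0.0154  0.041 ]
top red 382 [269.7 261.8] (np.float64(269.0), np.float64(263.0)) [0.4255 0.0151 0.146 ]
top yel 332 [279.3 183. ] (np.float64(280.0), np.float64(182.5)) [ 0.649  -0.0209  0.041 ]
```

```bash
python3 -c "
from plant import robot
print(robot.close_job())"
```

```text
the job is handed in; nothing more can be done
None
```

I built the trophy in the order asked (cone, collar, red ball), put the yellow ball on the bowl's cork ring, and handed the job in at about 37 s; the last images show everything seated, with both balls within about 3 mm of target.

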